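# Charge the specimen jar and start the shaker

## Task

Gather all the white tissue capsules into the steel scoop, then tip them from the scoop through the funnel into the clear jar on the shaker (do not put them in the funnel by hand). When every capsule is in the jar, put the scoop back down flat on the green board and stand the funnel, taken off the jar, upright on the board beside it. Then start the shaker: press its round button fully down and let it come up again; do not press it while the funnel is on the jar, and leave the bottle, dish and mug where they are.

Things in the scene. Friction and masses are not known exactly. Their poses are not given: they have to be found in the camera images.
- capsule0: a round white plastic tissue capsule, a squat disc 26 mm in diameter and 16 mm high, 14 g; origin at the centre of its underside, z up through its slotted top. Four to six of them lie on the green board, never closer than 50 mm centre to centre; absent ones read None
- capsule1: a round white plastic tissue capsule, a squat disc 26 mm in diameter and 16 mm high, 14 g; origin at the centre of its underside, z up through its slotted top. Four to six of them lie on the green board, never closer than 50 mm centre to centre; absent ones read None
- capsule2: a round white plastic tissue capsule, a squat disc 26 mm in diameter and 16 mm high, 14 g; origin at the centre of its underside, z up through its slotted top. Four to six of them lie on the green board, never closer than 50 mm centre to centre; absent ones read None
- capsule3: a round white plastic tissue capsule, a squat disc 26 mm in diameter and 16 mm high, 14 g; origin at the centre of its underside, z up through its slotted top. Four to six of them lie on the green board, never closer than 50 mm centre to centre; absent ones read None
- capsule4: a round white plastic tissue capsule, a squat disc 26 mm in diameter and 16 mm high, 14 g; origin at the centre of its underside, z up through its slotted top. Four to six of them lie on the green board, never closer than 50 mm centre to centre; absent ones read None
- capsule5: a round white plastic tissue capsule, a squat disc 26 mm in diameter and 16 mm high, 14 g; origin at the centre of its underside, z up through its slotted top. Four to six of them lie on the green board, never closer than 50 mm centre to centre; absent ones read None
- board: a flat green work board, 320 mm (x) by 480 mm (y), 8 mm thick, fixed on the bench; origin at the centre of its underside, so its top is at z = 8 mm
- scoop: a loose open-fronted steel scoop, 0.16 kg, flat on the board: floor 3 mm thick, 115 mm long (x -65 to 50 mm), 100 mm wide (y); 3 mm side and back walls rise to 35 mm; no wall at the nose (-x end, roughly towards the robot). Handle bar behind it at x 50 to 124 mm, 14 mm wide, 32 to 50 mm above the underside. Origin on the underside. Capsules slide out when it is tipped nose-down 35 to 50 degrees
- scoop_grip (a point): middle of the scoop's handle, at half its height: at (88, 0, 41) mm in the scoop's frame; same axes as the scoop
- scoop_nose (a point): middle of the scoop's front floor edge, over which the capsules slide: at (-65, 0, 3) mm in the scoop's frame
- funnel: a loose white plastic funnel, 90 g, 68 mm high: spout 60 mm outside, 54 mm inside, 18 mm long, then a cone to a 132 mm mouth. Origin at the centre of the spout's lower end, z up. Its spout hangs 18 mm into the jar with 3 mm play, ribs on the rim; it lifts straight out and can stand on its spout. Grip tab: an upright plate 12 mm thick (y), 63 to 97 mm out along -x, 40 to 70 mm up
- funnel_tab (a point): point for gripping in the funnel's tab: at (-83, 0, 58) mm in the funnel's frame; grip across y
- shaker: a bench shaker, fixed: a white housing 200 mm (x) by 320 mm (y), 45 mm high, with the jar on top at (10, -60) mm and the start button at (-30, 100) mm from its middle; origin at the centre of its underside
- jar_mouth (a point): centre of the mouth of the clear, open, round jar clamped on the shaker: 85 mm tall, 72 mm outside and 66 mm inside diameter, 4 mm floor, its rim 130 mm above the bench; same axes as the shaker
- start (a joint): travel of the shaker's round black push button: 0 released, 0.006 m fully down; pressed straight down, it springs back; about 5 N holds it fully down
- start_top (a point): centre of the top of the start button's cap, 32 mm in diameter, 18 mm above the housing's top when released; it moves with the cap
- bottle: a brown bottle, 52 mm in diameter, 120 mm high; origin at its underside; not to be moved
- petri: a closed petri dish, 90 mm in diameter, 15 mm high; origin at its underside; not to be moved
- mug: a white mug, 80 mm in diameter, 95 mm high, handle at +y; origin at its underside; not to be moved
Mind the look-alikes: they are no part of the job. What is shaped like the scoop but red is not meant.

How it is judged (in metres and radians):
On the way, in this order (a step that is already met when the one before it is completed fails the run):
1. all the capsules lie in the scoop (x of capsule0 in the frame of scoop between -0.065 and 0.05 m and y of capsule0 in the frame of scoop between -0.05 and 0.05 m and z of capsule0 in the frame of scoop between -0.004 and 0.034 m and x of capsule1 in the frame of scoop between -0.065 and 0.05 m and y of capsule1 in the frame of scoop between -0.05 and 0.05 m and z of capsule1 in the frame of scoop between -0.004 and 0.034 m and x of capsule2 in the frame of scoop between -0.065 and 0.05 m and y of capsule2 in the frame of scoop between -0.05 and 0.05 m and z of capsule2 in the frame of scoop between -0.004 and 0.034 m and x of capsule3 in the frame of scoop between -0.065 and 0.05 m and y of capsule3 in the frame of scoop between -0.05 and 0.05 m and z of capsule3 in the frame of scoop between -0.004 and 0.034 m and x of capsule4 in the frame of scoop between -0.065 and 0.05 m and y of capsule4 in the frame of scoop between -0.05 and 0.05 m and z of capsule4 in the frame of scoop between -0.004 and 0.034 m and x of capsule5 in the frame of scoop between -0.065 and 0.05 m and y of capsule5 in the frame of scoop between -0.05 and 0.05 m and z of capsule5 in the frame of scoop between -0.004 and 0.034 m), for 0.2 s.
2. all the capsules are in the jar (horizontal distance between each of capsule0, capsule1, capsule2, capsule3, capsule4, capsule5 and jar_mouth below 0.036 m and z of capsule0 in the frame of jar_mouth between -0.09 and -0.004 m and z of capsule1 in the frame of jar_mouth between -0.09 and -0.004 m and z of capsule2 in the frame of jar_mouth between -0.09 and -0.004 m and z of capsule3 in the frame of jar_mouth between -0.09 and -0.004 m and z of capsule4 in the frame of jar_mouth between -0.09 and -0.004 m and z of capsule5 in the frame of jar_mouth between -0.09 and -0.004 m), for 0.2 s.
3. the scoop and the funnel both stand on the board (x of scoop in the frame of board between -0.16 and 0.16 m and y of scoop in the frame of board between -0.24 and 0.24 m and z of scoop in the frame of board between 0.003 and 0.013 m and angle between each of scoop, funnel's own z axis and vertical below 0.12 rad and linear speed of each of scoop, funnel below 0.03 m/s and x of funnel in the frame of board between -0.16 and 0.16 m and y of funnel in the frame of board between -0.24 and 0.24 m and z of funnel in the frame of board between 0.003 and 0.013 m), for 0.2 s.
4. the button is pressed fully down (value of joint start above 0.0052 m), for 0.05 s.
At the end, for the whole second after the job is handed in: all the capsules are in the jar (within 36 mm of its axis and at least 4 mm below its rim), the scoop and the funnel stand on the board (origin over the board and within 5 mm of its top, tilted less than 0.12 rad, at rest), and the button has come up to within 1 mm (all of step 2 and all of step 3 and value of joint start below 0.001 m); the robot touches nothing.
It fails at once if a capsule is held by the fingers at the funnel or jar mouth (put in by hand) ((contact force between the fingers and capsule0 above 0.5 N and horizontal distance between capsule0 and jar_mouth below 0.07 m and height (world z) of capsule0 above 0.1 m) or (contact force between the fingers and capsule1 above 0.5 N and horizontal distance between capsule1 and jar_mouth below 0.07 m and height (world z) of capsule1 above 0.1 m) or (contact force between the fingers and capsule2 above 0.5 N and horizontal distance between capsule2 and jar_mouth below 0.07 m and height (world z) of capsule2 above 0.1 m) or (contact force between the fingers and capsule3 above 0.5 N and horizontal distance between capsule3 and jar_mouth below 0.07 m and height (world z) of capsule3 above 0.1 m) or (contact force between the fingers and capsule4 above 0.5 N and horizontal distance between capsule4 and jar_mouth below 0.07 m and height (world z) of capsule4 above 0.1 m) or (contact force between the fingers and capsule5 above 0.5 N and horizontal distance between capsule5 and jar_mouth below 0.07 m and height (world z) of capsule5 above 0.1 m)).
It fails at once if the button is pressed while the funnel is on the jar (value of joint start above 0.003 m and horizontal distance between funnel and jar_mouth below 0.05 m).
It fails at once if the brown bottle is moved more than 30 mm (distance of bottle from where it was at the start of the episode above 0.03 m).
It fails at once if the petri dish is moved more than 30 mm (distance of petri from where it was at the start of the episode above 0.03 m).
It fails at once if the mug is moved more than 30 mm (distance of mug from where it was at the start of the episode above 0.03 m).
Of capsule0, capsule1, capsule2, capsule3, capsule4, capsule5 only 4 to 6 are there at a start; the rules pass over those that are not, and their reading is None.
At some moment in a run one of capsule0, capsule1, capsule2, capsule3, capsule4, capsule5, scoop may be knocked a few centimetres aside while the robot is not near it.
It also fails if it takes over 200 s, if anything falls off the work surface, if the arm or the gripper's body presses on something with over 40 N, if the wrist force passes 120 N, or if a joint passes its speed limit or range.

## Robot

A 7-joint arm with a two-finger parallel gripper is mounted at the origin on the work surface. World frame = base frame: x ahead of the robot, y to its left, z up, the work surface at z = 0. Lengths are in m, angles in degrees, forces in N, time in s.
With the tool pointing down it reaches from about 0.425 to 0.875 m from the base axis. Payload 4.7 kg.
Tool frame: the origin (TCP) lies at the centre of the arm's flange, where the gripper is bolted on; the fingertips stand 182 mm ahead of it and the grasp point (between the pads) lies 164 mm ahead of it (env.grip_depth is the distance from the TCP to the grasp point, in m); z points along the fingers, y is the line along which they close (so a half turn about z gives the same grasp; the last joint's range is limited). The gripper opens to 87 mm and grips with 3 to 60 N. Pads are 19 mm wide; open, the fingers measure 117 mm over their backs; the gripper's body (75 mm by 190 mm) begins 51 mm behind the grasp point.
Start: joints at [68.99, 18.392, -4.016, 83.108, 1.295, 78.541, -3.26], TCP at [0.242, -0.603, 0.405] pointing down, gripper open.
Joint ranges: [-163.93, 163.93], [-17.29, 119.83], [-79.2, 71.16], [3.27, 140.29], [-89.18, 269.18], [5.43, 117.66], [-154.24, 154.24]. Speed limits (degrees/s): [147.25, 147.25, 180, 180, 180, 180, 180].

## Interface

Orientations are given as [roll, pitch, yaw] about the fixed x, y, z axes, in that order (R = Rz(yaw) Ry(pitch) Rx(roll)).
In Python, from cell import env gives the robot as it stands. The module is installed in compiled form; this text tells all that it offers.
- The arm moves only by the tool send_rows, never from a script. Its arguments are lists of equal length, an entry for each row: "xyz": the shift along the tool's x, y, z in m, a list of three; "rotation": the turn, a rotation vector about the tool's x, y, z in rad, a list of three; "jaw": the opening, from 0 (shut) to 1 (fully open). A call has 1 to 20 rows; each row shifts and turns the commanded pose from where the row before left it, along the tool's axes as they then stand; what a row does not reach is not made up. A row lasts 1/10 s, in which the tool goes at most 50 mm and 8.59 degrees, less where a joint would pass 70% of its speed; a pose out of reach is approached as far as the arm can. A call is refused whole if a number of a shift passes 0.05 or a number of a turn 0.15, either way. A call with a gripper value outside its range is refused whole. The fingers move at their own pace and stop on an object; "newtons" is the grip in N (left out, the last holds). Time passes only in rows, so rows that do not move let the fingers close. It gives the time, the measured TCP pose, the force, the opening and the grip force at its end, in the units of the state.
- env.get_obs(): the state, without advancing time (a new reading comes with each control period).
- env.read_camera(name): name is "side" or "top" or "wrist"; returns a dict with "image" (420x560x3 uint8, blue, green, red), "fx", "fy", "cx", "cy" (pixels), "R" (3x3) and "t" (3): a world point X has camera coordinates R X + t. Camera axes: x right, y down, z forward; pixel columns grow to the right and rows downward; lengths in m; the calibration is good to about 2 mm. The wrist camera is an equidistant fisheye: a pixel r from the principal point sees the ray r / f radians off the axis. A picture is of the moment at which its call begins. There is no depth.
- env.sign_off(): hands the job in; it is judged then, once.
The state is a dict: "time_s": time; "qpos": joint angles; "joint_velocities": joint speeds; "effort": joint torques, N m; "tool_pos": TCP position; "tool_rot": TCP orientation; "force": force on the tool from outside, world axes, zero at the start; "wrist_torque": the same for the moment, N m; "grip_width": finger opening in m; "grasp_force": force on a finger pad.
Only numpy, scipy, OpenCV 4.12 (cv2) and the standard library are available. Lean on these libraries where they do the work, as an engineer would, in place of code of your own. Each camera call takes 0.05 s, during which the arm holds its last target. There are 200 camera calls.

## Working session

There is one attempt and no reset: what is moved stays moved. The work goes in short steps, Python scripts to look and compute and a tool call to move; the robot and the scene stay as the last step left them, time stands still between calls to the robot, and variables do not carry over. Pictures are saved under pics/ and viewed, at most 14 in all, crops included, and the job is handed in when it is done.

Besides the shell and the picture viewer there is one more tool, called after "Call:" as name(argument=value, ...) on one line, values as JSON. send_rows: Moves the arm, as the interface text tells. Its arguments: {"type":"object","properties":{"xyz":{"type":"array"},"rotation":{"type":"array"},"jaw":{"type":"array"},"newtons":{"type":"number"}},"required":["xyz","rotation","jaw"]}

```bash
mkdir -p pics; ls; python3 - <<'E'
from cell import env
import cv2
o=env.get_obs();print(o['tool_pos'],o['tool_rot'],o['time_s'],o['grip_width'])
for n in ['top','side','wrist']:
    c=env.read_camera(n);cv2.imwrite(f'pics/{n}0.png',c['image'])
    print(n,c['fx'],c['cx'],c['cy'],c['R'],c['t'])
E
```

```text
pics
[ 0.24146304 -0.60325749  0.40366696] [-1.79889886e+02  5.49769743e-03  2.18148569e+01] 0.0 0.08693802604004756
top 396.12768429123383 271.3762701263558 204.94715270658523 [[-0.01112736 -0.99990887  0.00764391]
 [-0.99748557  0.01056467 -0.07007799]
 [ 0.06999085 -0.00840447 -0.99751223]] [-0.08568818  0.53108481  1.22419587]
side 451.9743105140624 272.64542876117815 210.42019861052302 [[-0.76523093 -0.64369889 -0.00856574]
 [-0.36931516  0.4498636  -0.81315991]
 [ 0.52728354 -0.61909166 -0.5819773 ]] [0.32269984 0.3279987  0.90013421]
wrist 325.19226210127806 277.24475812792474 205.79998818427316 [[ 0.37121808 -0.9285406  -0.00307947]
 [-0.89426728 -0.35840492  0.26801483]
 [-0.24996635 -0.09673808 -0.96340987]] [-0.6480416  -0.0333383   0.39113193]
```

View pics/top0.png

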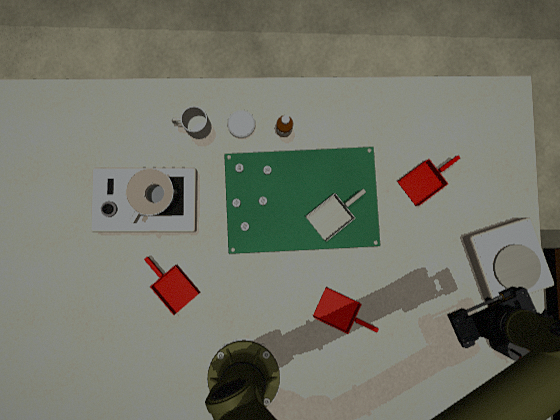

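View pics/side0.png

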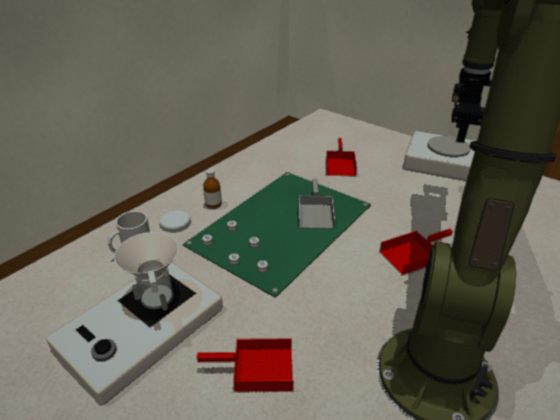

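The top view shows the robot base at (243,375) and five capsules near (239,168), (267,170), (237,203), (263,201) and (245,227). The scoop is at about (330,217), the funnel at (150,193) and the button at (110,209). The side view shows the same five capsules, and the red scoops are decoys. Next I'll view enlarged crops.

```bash
python3 - <<'E'
import cv2
a=cv2.imread('pics/top0.png');b=cv2.imread('pics/side0.png')
cv2.imwrite('pics/tc.png',cv2.resize(a[140:260,220:380],None,fx=5,fy=5,interpolation=cv2.INTER_CUBIC))
cv2.imwrite('pics/tj.png',cv2.vconcat([cv2.resize(a[155:245,85:205],(0,0),fx=3,fy=3,interpolation=cv2.INTER_CUBIC), cv2.resize(b[230:320,95:215],(0,0),fx=3,fy=3,interpolation=cv2.INTER_CUBIC)]))
cv2.imwrite('pics/sc.png',cv2.resize(b[165:300,185:375],None,fx=4,fy=4,interpolation=cv2.INTER_CUBIC))
E
```

```text
(no output)
```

View pics/tc.png

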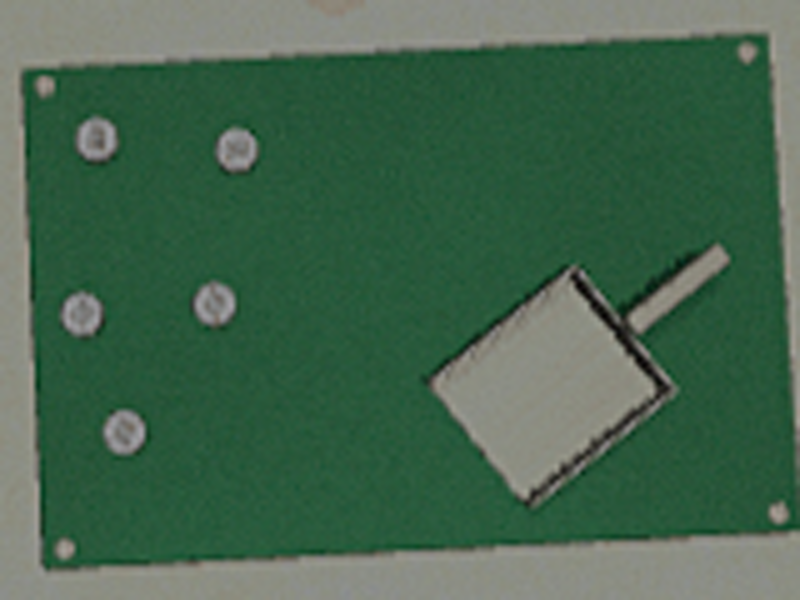

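View pics/sc.png

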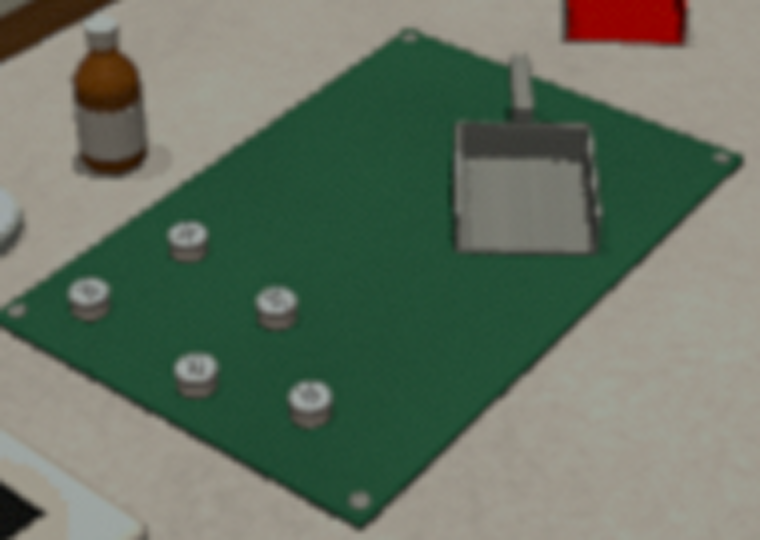

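View pics/tj.png

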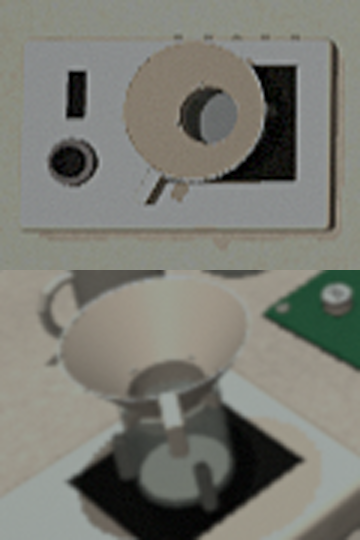

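```bash
cat > h.py <<'E'
import numpy as np, cv2
from cell import env
from scipy.spatial.transform import Rotation as Ro
def cams():
    return {n:env.read_camera(n) for n in ('top','side')}
def ray(c,p):
    R=np.array(c['R']);o=-R.T@np.array(c['t'])
    d=R.T@np.array([(p[0]-c['cx'])/c['fx'],(p[1]-c['cy'])/c['fy'],1.]);return o,d
def fray(c,p):
    R=np.array(c['R']);o=-R.T@np.array(c['t']);v=np.array([(p[0]-c['cx'])/c['fx'],(p[1]-c['cy'])/c['fy']])
    r=np.hypot(*v)+1e-12;return o,R.T@np.array([*(np.sin(r)*v/r),np.cos(r)])
def onz(od,z): o,d=od;return o+d*(z-o[2])/d[2]
def tri(*rs):
    A=0;b=0
    for o,d in rs:
        d=d/np.linalg.norm(d);P=np.eye(3)-np.outer(d,d);A=A+P;b=b+P@o
    X=np.linalg.solve(A,b)
    return X,[1000*np.linalg.norm(np.cross(X-o,d/np.linalg.norm(d))) for o,d in rs]
def proj(c,X):
    x=np.array(c['R'])@np.array(X)+c['t'];return x[0]/x[2]*c['fx']+c['cx'],x[1]/x[2]*c['fy']+c['cy']
def uncrop(p,f,ox,oy): return (p[0]+.5)/f-.5+ox,(p[1]+.5)/f-.5+oy
E
python3 - <<'E'
from h import *
np.set_printoptions(precision=4,suppress=True)
C=cams();t,s=C['top'],C['side']
T=lambda p:ray(t,uncrop(p,5,220,140)); S=lambda p:ray(s,uncrop(p,4,185,165))
for n,a,b in [('A',(97,138),(90,292)),('B',(237,149),(188,236)),('C',(83,313),(196,368)),('D',(215,302),(277,302)),('E',(124,431),(310,397)),
 ('hend',(722,252),(520,62)),('hstart',(632,325),(522,112)),('noseL',(430,382),(457,250)),('noseR',(530,505),(595,250)),
 ('bTL',(22,72),(2,320)),('bTR',(768,35),(410,28)),('bBL',(46,568),(360,525)),('bBR',(798,530),(742,158))]:
    X,e=tri(T(a),S(b));print(n,X,np.round(e,1), onz(T(a),.024 if len(n)==1 else .008)[:2])
J=lambda p:ray(t,uncrop(p,3,85,155)); K=lambda p:ray(s,uncrop((p[0],p[1]-270),3,95,230))
X,e=tri(J((195,110)),K((155,338)));print('mouth',X,e,onz(J((195,110)),.18))
X,e=tri(J((69,160)),ray(s,(103,349)));print('button',X,e,onz(J((69,160)),.063))
for z in (.07,.112,.17,.18): print(z,onz(J((150,205)),z),onz(J((180,192)),z),onz(K((172,410)),z),onz(K((205,485)),z))
for p in [(25,38),(333,38),(328,230),(22,228)]: print('sh',onz(J(p),.045))
E
```

```text
A [0.6488 0.008  0.0227] [1.7 1.7] [0.6498 0.0091]
B [ 0.6413 -0.0797  0.0223] [1.2 1.2] [ 0.642  -0.0789]
C [0.5388 0.0178 0.0227] [1.1 1.1] [0.5395 0.0184]
D [ 0.5444 -0.0652  0.0219] [1.7 1.7] [ 0.5456 -0.0641]
E [ 0.4644 -0.0076  0.023 ] [1.5 1.5] [ 0.4656 -0.0067]
hend [ 0.5696 -0.3768  0.0519] [1.5 1.5] [ 0.5754 -0.3866]
hstart [ 0.5258 -0.3197  0.0527] [0.7 0.7] [ 0.5295 -0.3282]
noseL [ 0.4939 -0.1997  0.0105] [0.9 0.9] [ 0.4947 -0.1994]
noseR [ 0.4167 -0.2604  0.0121] [0.1 0.1] [ 0.4165 -0.2611]
bTL [0.6925 0.0548 0.0055] [4.7 4.7] [0.6955 0.0579]
bTR [ 0.7136 -0.421   0.0081] [1.6 1.6] [ 0.7149 -0.42  ]
bBL [0.3799 0.0434 0.0061] [0.7 0.7] [0.3806 0.0437]
bBR [ 0.3982 -0.4303  0.0079] [0.9 0.9] [ 0.3989 -0.4297]
mouth [0.5599 0.2429 0.176 ] [np.float64(0.19958829703357023), np.float64(0.1995882970335096)] [0.5596 0.2419 0.18  ]
button [0.5222 0.4047 0.0533] [np.float64(2.2605842912480014), np.float64(2.2605842912479805)] [0.523  0.4027 0.063 ]
0.07 [0.4767 0.3186 0.07  ] [0.4894 0.2889 0.07  ] [0.5955 0.2221 0.07  ] [0.5148 0.2551 0.07  ]
0.112 [0.4755 0.3044 0.112 ] [0.4877 0.2758 0.112 ] [0.5547 0.245  0.112 ] [0.4787 0.2761 0.112 ]
0.17 [0.4739 0.2849 0.17  ] [0.4855 0.2578 0.17  ] [0.4984 0.2767 0.17  ] [0.4289 0.3052 0.17  ]
0.18 [0.4736 0.2816 0.18  ] [0.4851 0.2546 0.18  ] [0.4887 0.2822 0.18  ] [0.4203 0.3102 0.18  ]
sh [0.6503 0.4573 0.045 ]
sh [0.6472 0.1413 0.045 ]
sh [0.45   0.1459 0.045 ]
sh [0.4555 0.4563 0.045 ]
```

```bash
cat > det.py <<'E'
from h import *
YAW=-52
def uv(X):  # tool axes at yaw 38: u=scoop y dir, v=scoop x dir
    a=np.radians(38);return np.array([np.cos(a)*X[0]+np.sin(a)*X[1],np.sin(a)*X[0]-np.cos(a)*X[1]])
def caps(c=None):
    c=c or env.read_camera('top');im=cv2.resize(c['image'],None,fx=4,fy=4,interpolation=cv2.INTER_CUBIC)
    hsv=cv2.cvtColor(im,cv2.COLOR_BGR2HSV)
    m=((hsv[...,1]<70)&(hsv[...,2]>95)).astype('uint8')
    n,l,st,ce=cv2.connectedComponentsWithStats(m);out=[]
    for i in range(1,n):
        w,h,a=st[i,2:5]
        if 22<w<55 and 22<h<55 and a>350:
            p=onz(ray(c,uncrop(ce[i],4,0,0)),.024)
            if .37<p[0]<.72 and -.44<p[1]<.06: out.append((p[0],p[1],int(a),int(w),int(h)))
    return out
def st():
    o=env.get_obs();print('t',round(o['time_s'],2),'tcp',np.round(o['tool_pos'],4),'uv',np.round(uv(o['tool_pos']),4),'rpy',np.round(o['tool_rot'],2),'w',round(o['grip_width'],4),'F',np.round(o['force'],1),'g',round(float(o['grasp_force']),1),'q',np.round(o['qpos'],0))
E
python3 - <<'E'
from det import *
st()
for k in caps(): print(np.round(k,4),np.round(uv(k),4))
S=np.array([.4953,-.2814])
print('scoop',uv(S))
E
```

```text
t 0.25 tcp [ 0.2415 -0.6034  0.4042] uv [-0.1812  0.6242] rpy [-179.95    0.     21.82] w 0.0867 F [-0.3 -0.   0.6] g 0.0 q [69. 18. -4. 83.  1. 79. -3.]
[6.499e-01 9.500e-03 8.830e+02 3.300e+01 3.500e+01] [0.518  0.3926]
[ 6.423e-01 -7.850e-02  8.840e+02  3.400e+01  3.500e+01] [0.4578 0.4573]
[ 5.448e-01 -6.390e-02  9.090e+02  3.300e+01  3.500e+01] [0.39   0.3858]
[5.393e-01 1.960e-02 8.890e+02 3.200e+01 3.600e+01] [0.437  0.3166]
[ 4.65e-01 -6.60e-03  9.70e+02  3.50e+01  3.60e+01] [0.3624 0.2915]
scoop [0.21705459 0.52668335]
```

Call:
send_rows(xyz=[[0,0,0],[0,0,0],[0,0,0],[0.044,-0.0183,0],[0.044,-0.0183,0],[0.044,-0.0183,0],[0.044,-0.0183,0],[0.044,-0.0183,0],[0.044,-0.0183,0],[0.044,-0.0183,0],[0.044,-0.0183,0],[0.044,-0.0183,0],[0.044,-0.0183,0],[0.044,-0.0183,0],[0.044,-0.0183,0],[0.044,-0.0183,0],[0,0,0.037],[0,0,0.037],[0,0,0.037],[0,0,0.037]], rotation=[[0,0,-0.1],[0,0,-0.1],[0,0,-0.083],[0,0,0],[0,0,0],[0,0,0],[0,0,0],[0,0,0],[0,0,0],[0,0,0],[0,0,0],[0,0,0],[0,0,0],[0,0,0],[0,0,0],[0,0,0],[0,0,0],[0,0,0],[0,0,0],[0,0,0]], jaw=[0.55,0.55,0.55,0.55,0.55,0.55,0.55,0.55,0.55,0.55,0.55,0.55,0.55,0.55,0.55,0.55,0.55,0.55,0.55,0.55], newtons=15)

```text
time_s: 2.3
tool_pos: [0.5454, -0.0636, 0.2555]
tool_rot: [180.0, -0.0, 38.0]
force: [0.7, -0.3, -0.0]
grip_width: 0.0479
grasp_force: 0.0
```

```bash
python3 -c "
from det import *
st()
c=env.read_camera('wrist');cv2.imwrite('pics/w1.png',c['image']);st()"
```

```text
t 2.3 tcp [ 0.5454 -0.0636  0.2555] uv [0.3907 0.3859] rpy [ 1.7996e+02 -1.0000e-02  3.8050e+01] w 0.0479 F [ 0.7 -0.3 -0. ] g 0.0 q [ 33.  16. -33. 106.  10.  60. -56.]
t 2.35 tcp [ 0.5426 -0.0637  0.2493] uv [0.3884 0.3842] rpy [-179.57    0.37   38.04] w 0.0481 F [-3.2 -0.6 -3.4] g 0.0 q [ 33.  17. -33. 107.  10.  60. -56.]
```

Call:
send_rows(xyz=[[0,0,0],[0,0,0],[0,0,0.015],[0,0,0.015],[0,0,0.01],[0,0,0.005],[0,0,0],[0,0,0]], rotation=[[0,0,0],[0,0,0],[0,0,0],[0,0,0],[0,0,0],[0,0,0],[0,0,0],[0,0,0]], jaw=[0.55,0.55,0.55,0.55,0.55,0.55,0.55,0.55])

```text
time_s: 3.15
tool_pos: [0.5457, -0.0636, 0.2118]
tool_rot: [180.0, -0.0, 38.0]
force: [0.3, 0.6, -0.2]
grip_width: 0.0478
grasp_force: 0.0
```

Call:
send_rows(xyz=[[0,0,0.0095],[0,0,0.009],[0,0,0],[0,0,0],[0,0,0],[0,0,0],[0,0,0],[0,0,0],[0,0,-0.015],[0,0,-0.02],[0,0,-0.015],[0,0,-0.01],[0,0,0]], rotation=[[0,0,0],[0,0,0],[0,0,0],[0,0,0],[0,0,0],[0,0,0],[0,0,0],[0,0,0],[0,0,0],[0,0,0],[0,0,0],[0,0,0],[0,0,0]], jaw=[0.55,0.55,0.55,0.2,0.2,0.2,0.2,0.2,0.2,0.2,0.2,0.2,0.2])

```text
time_s: 4.45
tool_pos: [0.5462, -0.0637, 0.2553]
tool_rot: [179.8, -0.1, 38.0]
force: [0.2, -0.9, -0.6]
grip_width: 0.0253
grasp_force: 15.0
```

```bash
python3 -c "
from det import *
st()
for k in caps(): print(np.round(k,4),np.round(uv(k),4))"
```

```text
t 4.45 tcp [ 0.5462 -0.0637  0.2553] uv [0.3912 0.3865] rpy [ 1.7983e+02 -1.2000e-01  3.8020e+01] w 0.0253 F [ 0.2 -0.9 -0.6] g 15.0 q [ 33.  16. -33. 106.  10.  60. -56.]
```

Call:
send_rows(xyz=[[-0.034,0.0255,0],[-0.034,0.0255,0],[-0.034,0.0255,0],[-0.034,0.0255,0],[-0.034,0.0255,0],[-0.034,0.0255,0],[0,0,0],[0,0,0.015],[0,0,0.02],[0,0,0.015],[0,0,0.005],[0,0,0],[0,0,0],[0,0,0],[0,0,0],[0,0,-0.015],[0,0,-0.02],[0,0,-0.02],[0,0,0]], rotation=[[0,0,0],[0,0,0],[0,0,0],[0,0,0],[0,0,0],[0,0,0],[0,0,0],[0,0,0],[0,0,0],[0,0,0],[0,0,0],[0,0,0],[0,0,0],[0,0,0],[0,0,0],[0,0,0],[0,0,0],[0,0,0],[0,0,0]], jaw=[0.2,0.2,0.2,0.2,0.2,0.2,0.2,0.2,0.2,0.2,0.2,0.2,0.38,0.38,0.38,0.38,0.38,0.38,0.38])

```text
time_s: 6.4
tool_pos: [0.4805, -0.3105, 0.2575]
tool_rot: [179.6, -0.1, 38.0]
force: [0.3, -0.4, -0.1]
grip_width: 0.0331
grasp_force: 0.0
```

```bash
python3 -c "
from det import *
st()
for k in caps(): print(np.round(k,4),np.round(uv(k),4))
c=env.read_camera('wrist');cv2.imwrite('pics/w2.png',c['image'])"
```

```text
t 6.4 tcp [ 0.4805 -0.3105  0.2575] uv [0.1875 0.5405] rpy [ 1.796e+02 -1.100e-01  3.803e+01] w 0.0331 F [ 0.3 -0.4 -0.1] g 0.0 q [ 52.  17. -25. 104.   8.  60. -28.]
[6.498e-01 9.500e-03 9.320e+02 3.400e+01 3.500e+01] [0.5179 0.3925]
[ 6.42e-01 -7.85e-02  9.17e+02  3.50e+01  3.50e+01] [0.4576 0.4571]
[ 5.48e-01 -2.85e-01  7.13e+02  3.40e+01  4.10e+01] [0.2563 0.562 ]
[5.391e-01 1.960e-02 9.290e+02 3.400e+01 3.700e+01] [0.4369 0.3165]
[ 4.964e-01 -2.106e-01  6.800e+02  3.700e+01  5.000e+01] [0.2615 0.4716]
[ 4.651e-01 -6.500e-03  1.000e+03  3.500e+01  3.700e+01] [0.3625 0.2915]
```

View pics/w2.png

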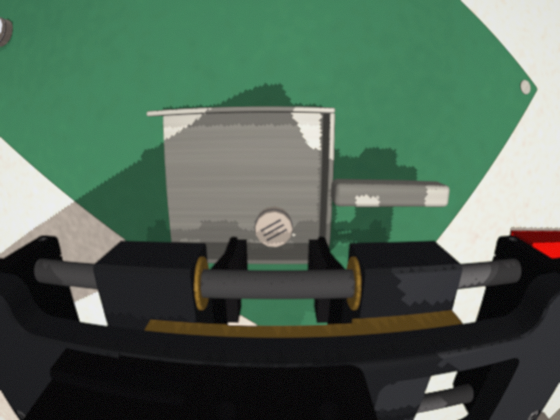

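The wrist view shows capsule 1 lying in the scoop at (273,229), with the nose to the left and the handle to the right.

Call:
send_rows(xyz=[[0.0251,-0.0354,0],[0.0251,-0.0354,0],[0.0251,-0.0354,0],[0.0251,-0.0354,0],[0.0251,-0.0354,0],[0.0251,-0.0354,0],[0.0251,-0.0354,0],[0,0,0],[0,0,0.02],[0,0,0.02],[0,0,0.015],[0,0,0.005],[0,0,0],[0,0,0],[0,0,0],[0,0,0],[0,0,0],[0,0,-0.02],[0,0,-0.02],[0,0,-0.02]], rotation=[[0,0,0],[0,0,0],[0,0,0],[0,0,0],[0,0,0],[0,0,0],[0,0,0],[0,0,0],[0,0,0],[0,0,0],[0,0,0],[0,0,0],[0,0,0],[0,0,0],[0,0,0],[0,0,0],[0,0,0],[0,0,0],[0,0,0],[0,0,0]], jaw=[0.55,0.55,0.55,0.55,0.55,0.55,0.55,0.55,0.55,0.55,0.55,0.55,0.55,0.2,0.2,0.2,0.2,0.2,0.2,0.2])

```text
time_s: 8.5
tool_pos: [0.4647, -0.0063, 0.254]
tool_rot: [-180.0, 0.0, 38.1]
force: [0.4, 0.2, -1.1]
grip_width: 0.0253
grasp_force: 15.0
```

```bash
python3 -c "
from det import *
st()"
```

```text
t 8.5 tcp [ 0.4647 -0.0063  0.254 ] uv [0.3623 0.2911] rpy [-1.800e+02  1.000e-02  3.805e+01] w 0.0253 F [ 0.4  0.2 -1.1] g 15.0 q [ 35.   6. -38. 117.   4.  58. -58.]
```

Call:
send_rows(xyz=[[-0.0208,0.0354,0],[-0.0208,0.0354,0],[-0.0208,0.0354,0],[-0.0208,0.0354,0],[-0.0208,0.0354,0],[-0.0208,0.0354,0],[-0.0208,0.0354,0],[0,0,0],[0,0,0.015],[0,0,0.02],[0,0,0.015],[0,0,0.005],[0,0,0],[0,0,0],[0,0,0],[0,0,0],[0,0,-0.015],[0,0,-0.02],[0,0,-0.02],[0,0,0]], rotation=[[0,0,0],[0,0,0],[0,0,0],[0,0,0],[0,0,0],[0,0,0],[0,0,0],[0,0,0],[0,0,0],[0,0,0],[0,0,0],[0,0,0],[0,0,0],[0,0,0],[0,0,0],[0,0,0],[0,0,0],[0,0,0],[0,0,0],[0,0,0]], jaw=[0.2,0.2,0.2,0.2,0.2,0.2,0.2,0.2,0.2,0.2,0.2,0.2,0.2,0.38,0.38,0.38,0.38,0.38,0.38,0.38])

```text
time_s: 10.5
tool_pos: [0.5043, -0.2919, 0.2575]
tool_rot: [179.6, -0.1, 38.0]
force: [0.8, -0.1, 0.8]
grip_width: 0.0328
grasp_force: 0.0
```

```bash
python3 -c "
from det import *
st()
for k in caps(): print(np.round(k,4),np.round(uv(k),4))
c=env.read_camera('wrist');cv2.imwrite('pics/w3.png',c['image'])"
```

```text
t 10.5 tcp [ 0.5043 -0.2919  0.2575] uv [0.2177 0.5405] rpy [ 1.7961e+02 -1.3000e-01  3.8030e+01] w 0.0328 F [ 0.8 -0.1  0.8] g 0.0 q [ 50.  19. -26. 102.   9.  61. -32.]
[6.498e-01 9.600e-03 9.320e+02 3.400e+01 3.500e+01] [0.5179 0.3925]
[ 6.42e-01 -7.85e-02  9.17e+02  3.50e+01  3.50e+01] [0.4576 0.4572]
[5.391e-01 1.950e-02 9.250e+02 3.400e+01 3.700e+01] [0.4369 0.3165]
```

Call:
send_rows(xyz=[[0.0314,-0.0318,0],[0.0314,-0.0318,0],[0.0314,-0.0318,0],[0.0314,-0.0318,0],[0.0314,-0.0318,0],[0.0314,-0.0318,0],[0.0314,-0.0318,0],[0,0,0],[0,0,0.02],[0,0,0.02],[0,0,0.015],[0,0,0.005],[0,0,0],[0,0,0],[0,0,0],[0,0,0],[0,0,0],[0,0,-0.02],[0,0,-0.02],[0,0,-0.02]], rotation=[[0,0,0],[0,0,0],[0,0,0],[0,0,0],[0,0,0],[0,0,0],[0,0,0],[0,0,0],[0,0,0],[0,0,0],[0,0,0],[0,0,0],[0,0,0],[0,0,0],[0,0,0],[0,0,0],[0,0,0],[0,0,0],[0,0,0],[0,0,0]], jaw=[0.55,0.55,0.55,0.55,0.55,0.55,0.55,0.55,0.55,0.55,0.55,0.55,0.55,0.2,0.2,0.2,0.2,0.2,0.2,0.2])

```text
time_s: 12.6
tool_pos: [0.5387, 0.0195, 0.254]
tool_rot: [-180.0, 0.0, 38.0]
force: [0.1, -0.2, 0.7]
grip_width: 0.0254
grasp_force: 15.0
```

```bash
python3 -c "
from det import *
st()"
```

```text
t 12.6 tcp [0.5387 0.0195 0.254 ] uv [0.4365 0.3163] rpy [-1.800e+02  1.000e-02  3.804e+01] w 0.0254 F [ 0.1 -0.2  0.7] g 15.0 q [ 27.  16. -36. 108.  11.  60. -65.]
```

View pics/w3.png

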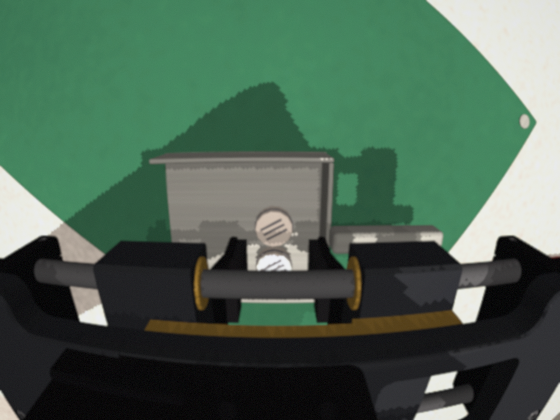

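The second capsule, at (273,229), lies beside the first in the scoop.

Call:
send_rows(xyz=[[-0.0271,0.0318,0],[-0.0271,0.0318,0],[-0.0271,0.0318,0],[-0.0271,0.0318,0],[-0.0271,0.0318,0],[-0.0271,0.0318,0],[-0.0271,0.0318,0],[0,0,0],[0,0,0.015],[0,0,0.02],[0,0,0.015],[0,0,0.005],[0,0,0],[0,0,0],[0,0,0],[0,0,0],[0,0,-0.015],[0,0,-0.02],[0,0,-0.02],[0,0,0]], rotation=[[0,0,0],[0,0,0],[0,0,0],[0,0,0],[0,0,0],[0,0,0],[0,0,0],[0,0,0],[0,0,0],[0,0,0],[0,0,0],[0,0,0],[0,0,0],[0,0,0],[0,0,0],[0,0,0],[0,0,0],[0,0,0],[0,0,0],[0,0,0]], jaw=[0.2,0.2,0.2,0.2,0.2,0.2,0.2,0.2,0.2,0.2,0.2,0.2,0.2,0.38,0.38,0.38,0.38,0.38,0.38,0.38])

```text
time_s: 14.6
tool_pos: [0.528, -0.2733, 0.2575]
tool_rot: [179.6, -0.1, 38.0]
force: [-0.2, -0.5, 0.1]
grip_width: 0.033
grasp_force: 0.0
```

```bash
python3 -c "
from det import *
st()
for k in caps(): print(np.round(k,4),np.round(uv(k),4))
c=env.read_camera('wrist');cv2.imwrite('pics/w4.png',c['image'])"
```

```text
t 14.6 tcp [ 0.528  -0.2733  0.2575] uv [0.2478 0.5404] rpy [ 1.7962e+02 -1.5000e-01  3.8030e+01] w 0.033 F [-0.2 -0.5  0.1] g 0.0 q [ 48.  20. -27. 100.  10.  61. -35.]
[6.498e-01 9.600e-03 9.240e+02 3.400e+01 3.500e+01] [0.518  0.3924]
[ 6.421e-01 -7.850e-02  9.170e+02  3.500e+01  3.500e+01] [0.4576 0.4572]
```

Call:
send_rows(xyz=[[0.0421,-0.0163,0],[0.0421,-0.0163,0],[0.0421,-0.0163,0],[0.0421,-0.0163,0],[0.0421,-0.0163,0],[0,0,0],[0,0,0.02],[0,0,0.02],[0,0,0.015],[0,0,0.005],[0,0,0],[0,0,0],[0,0,0],[0,0,0],[0,0,0],[0,0,-0.02],[0,0,-0.02],[0,0,-0.02]], rotation=[[0,0,0],[0,0,0],[0,0,0],[0,0,0],[0,0,0],[0,0,0],[0,0,0],[0,0,0],[0,0,0],[0,0,0],[0,0,0],[0,0,0],[0,0,0],[0,0,0],[0,0,0],[0,0,0],[0,0,0],[0,0,0]], jaw=[0.55,0.55,0.55,0.55,0.55,0.55,0.55,0.55,0.55,0.55,0.55,0.2,0.2,0.2,0.2,0.2,0.2,0.2])

```text
time_s: 16.5
tool_pos: [0.642, -0.0788, 0.2539]
tool_rot: [-180.0, 0.0, 38.0]
force: [0.6, 0.5, 0.6]
grip_width: 0.0254
grasp_force: 15.0
```

```bash
python3 -c "
from det import *
st()"
```

```text
t 16.5 tcp [ 0.642  -0.0788  0.2539] uv [0.4574 0.4574] rpy [-1.7999e+02  1.0000e-02  3.8040e+01] w 0.0254 F [0.6 0.5 0.6] g 15.0 q [ 28.  27. -31.  92.  15.  64. -58.]
```

View pics/w4.png

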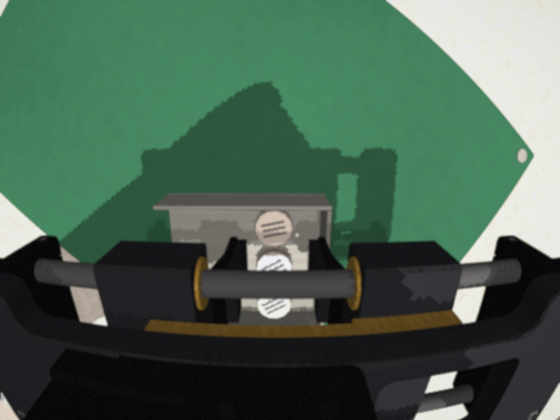

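Three capsules sit in the back row, at about (273,229), (273,265) and (273,300).

Call:
send_rows(xyz=[[-0.0445,0.0063,0],[-0.0445,0.0063,0],[-0.0445,0.0063,0],[-0.0445,0.0063,0],[-0.0445,0.0063,0],[0,0,0],[0,0,0],[0,0,0.015],[0,0,0.02],[0,0,0.015],[0,0,0.005],[0,0,0],[0,0,0],[0,0,0],[0,0,0],[0,0,-0.015],[0,0,-0.02],[0,0,-0.02],[0,0,0]], rotation=[[0,0,0],[0,0,0],[0,0,0],[0,0,0],[0,0,0],[0,0,0],[0,0,0],[0,0,0],[0,0,0],[0,0,0],[0,0,0],[0,0,0],[0,0,0],[0,0,0],[0,0,0],[0,0,0],[0,0,0],[0,0,0],[0,0,0]], jaw=[0.2,0.2,0.2,0.2,0.2,0.2,0.2,0.2,0.2,0.2,0.2,0.2,0.37,0.37,0.37,0.37,0.37,0.37,0.37])

```text
time_s: 18.4
tool_pos: [0.4877, -0.2413, 0.2573]
tool_rot: [179.6, -0.1, 38.0]
force: [0.4, -0.7, 0.4]
grip_width: 0.0322
grasp_force: 0.0
```

```bash
python3 -c "
from det import *
st()
for k in caps(): print(np.round(k,4),np.round(uv(k),4))"
```

```text
t 18.4 tcp [ 0.4877 -0.2413  0.2573] uv [0.2358 0.4904] rpy [ 1.7962e+02 -1.4000e-01  3.8020e+01] w 0.0322 F [ 0.4 -0.7  0.4] g 0.0 q [ 49.  15. -28. 107.   8.  60. -35.]
[6.498e-01 9.600e-03 9.180e+02 3.400e+01 3.500e+01] [0.5179 0.3925]
[ 5.681e-01 -3.754e-01  4.880e+02  3.400e+01  2.700e+01] [0.2165 0.6456]
```

Call:
send_rows(xyz=[[0.0404,-0.0138,0],[0.0404,-0.0138,0],[0.0404,-0.0138,0],[0.0404,-0.0138,0],[0.0404,-0.0138,0],[0.0404,-0.0138,0],[0.0404,-0.0138,0],[0,0,0],[0,0,0.02],[0,0,0.02],[0,0,0.015],[0,0,0.005],[0,0,0],[0,0,0],[0,0,0],[0,0,0],[0,0,0],[0,0,-0.02],[0,0,-0.02],[0,0,-0.02]], rotation=[[0,0,0],[0,0,0],[0,0,0],[0,0,0],[0,0,0],[0,0,0],[0,0,0],[0,0,0],[0,0,0],[0,0,0],[0,0,0],[0,0,0],[0,0,0],[0,0,0],[0,0,0],[0,0,0],[0,0,0],[0,0,0],[0,0,0],[0,0,0]], jaw=[0.55,0.55,0.55,0.55,0.55,0.55,0.55,0.55,0.55,0.55,0.55,0.55,0.55,0.2,0.2,0.2,0.2,0.2,0.2,0.2])

```text
time_s: 20.45
tool_pos: [0.6494, 0.0096, 0.254]
tool_rot: [-180.0, 0.0, 38.0]
force: [-0.1, -1.1, -1.4]
grip_width: 0.0255
grasp_force: 15.0
```

```bash
python3 -c "
from det import *
st()
c=env.read_camera('top');im=c['image'][140:260,220:380];cv2.imwrite('pics/t5.png',cv2.resize(im,None,fx=4,fy=4,interpolation=cv2.INTER_CUBIC))"
```

```text
t 20.45 tcp [0.6494 0.0096 0.254 ] uv [0.5177 0.3923] rpy [-180.      0.     38.04] w 0.0255 F [-0.1 -1.1 -1.4] g 15.0 q [ 22.  28. -33.  92.  17.  65. -67.]
```

View pics/t5.png

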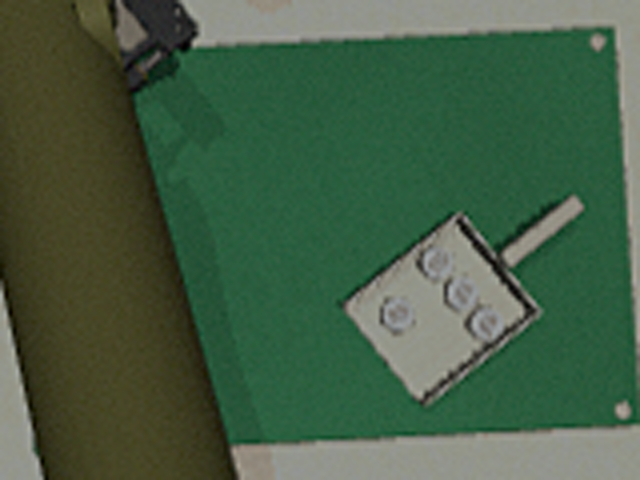

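The scoop hasn't moved, and four capsules are in it. Next I place the last one.

Call:
send_rows(xyz=[[-0.0455,0.0138,0],[-0.0455,0.0138,0],[-0.0455,0.0138,0],[-0.0455,0.0138,0],[-0.0455,0.0138,0],[-0.0455,0.0138,0],[-0.0455,0.0138,0],[0,0,0],[0,0,0.015],[0,0,0.02],[0,0,0.015],[0,0,0.005],[0,0,0],[0,0,0],[0,0,0],[0,0,0],[0,0,-0.015],[0,0,-0.02],[0,0,-0.02],[0,0,0]], rotation=[[0,0,0],[0,0,0],[0,0,0],[0,0,0],[0,0,0],[0,0,0],[0,0,0],[0,0,0],[0,0,0],[0,0,0],[0,0,0],[0,0,0],[0,0,0],[0,0,0],[0,0,0],[0,0,0],[0,0,0],[0,0,0],[0,0,0],[0,0,0]], jaw=[0.2,0.2,0.2,0.2,0.2,0.2,0.2,0.2,0.2,0.2,0.2,0.2,0.2,0.37,0.37,0.37,0.37,0.37,0.37,0.37])

```text
time_s: 22.5
tool_pos: [0.4596, -0.2634, 0.2572]
tool_rot: [179.6, -0.1, 38.0]
force: [1.2, -1.1, -0.0]
grip_width: 0.0318
grasp_force: 0.0
```

Call:
send_rows(xyz=[[0.006,0.042,0],[0.006,0.042,0],[0.006,0.042,0],[0,0,0],[0,0,0],[0,0,0],[0,0,0],[0,0,0],[0,0,0],[0,0,0],[0,0,0],[0,0,0],[0,0,0],[0,0,0],[0,0,0]], rotation=[[0,0,0],[0,0,0],[0,0,0],[0,0,-0.1428],[0,0,-0.1428],[0,0,-0.1428],[0,0,-0.1428],[0,0,-0.1428],[0,0,-0.1428],[0,0,-0.1428],[0,0,-0.1428],[0,0,-0.1428],[0,0,-0.1428],[0,0,-0.1428],[0,0,0]], jaw=[0.5,0.5,0.5,0.5,0.5,0.5,0.5,0.5,0.5,0.5,0.5,0.5,0.5,0.5,0.5], newtons=50)

```text
time_s: 24.0
tool_pos: [0.5497, -0.3511, 0.253]
tool_rot: [180.0, -0.0, 128.0]
force: [0.0, 0.7, 0.4]
grip_width: 0.0435
grasp_force: 0.0
```

```bash
python3 -c "
from det import *
st()
c=env.read_camera('wrist');cv2.imwrite('pics/w6.png',c['image'])
print(c['R'],c['t'])
s=env.read_camera('side');print('hend',proj(s,[.5696,-.3768,.052]))"
```

```text
t 24.0 tcp [ 0.5497 -0.3511  0.253 ] uv [0.217  0.6151] rpy [ 1.8000e+02 -3.0000e-02  1.2803e+02] w 0.0435 F [0.  0.7 0.4] g 0.0 q [ 62.  31. -43.  91.  23.  66.  53.]
[[ 7.87958519e-01  6.15728280e-01 -2.38908909e-04]
 [ 5.93731530e-01 -7.59705983e-01  2.65197453e-01]
 [ 1.63108071e-01 -2.09106440e-01 -9.64194095e-01]] [-0.21635165 -0.58382318  0.08114954]
hend (np.float64(314.1639240980379), np.float64(180.09844182267594))
```

View pics/w6.png

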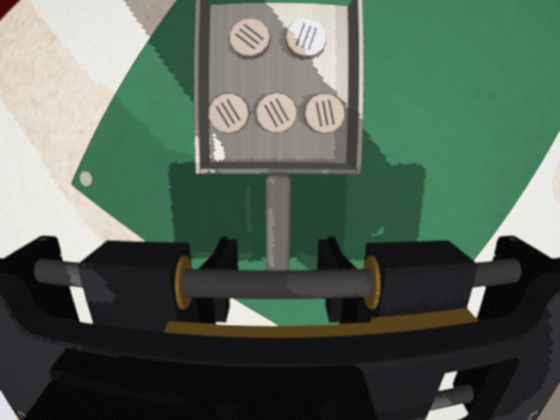

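All five capsules are in the scoop at about (249,38), (306,38), (229,113), (276,113) and (325,113). The handle runs centrally between the fingers near (278,230), so I'll grip it.

Call:
send_rows(xyz=[[0,0,0.015],[0,0,0.015],[0,0,0.01],[0,0,0],[0,0,0],[0,0,0],[0,0,0],[0,0,0],[0,0,0],[0,0,0],[0,0,0],[0,0,-0.003],[0,0,-0.005],[0,0,-0.01],[0,0,-0.01],[0,0,0]], rotation=[[0,0,0],[0,0,0],[0,0,0],[0,0,0],[0,0,0],[0,0,0],[0,0,0],[0,0,0],[0,0,0],[0,0,0],[0,0,0],[0,0,0],[0,0,0],[0,0,0],[0,0,0],[0,0,0]], jaw=[0.5,0.5,0.5,0.5,0.05,0.05,0.05,0.05,0.05,0.05,0.05,0.05,0.05,0.05,0.05,0.05], newtons=60)

```text
time_s: 25.7
tool_pos: [0.5508, -0.3511, 0.2436]
tool_rot: [179.9, 0.2, 128.0]
force: [0.7, -0.1, -2.3]
grip_width: 0.013
grasp_force: 60.0
```

```bash
python3 -c "
from det import *
st()
c=env.read_camera('side');cv2.imwrite('pics/s7.png',cv2.resize(c['image'][60:300,130:400],None,fx=2.5,fy=2.5,interpolation=cv2.INTER_CUBIC))"
```

```text
t 25.7 tcp [ 0.5508 -0.3511  0.2436] uv [0.2179 0.6158] rpy [179.94   0.2  128.04] w 0.013 F [ 0.7 -0.1 -2.3] g 60.0 q [ 62.  32. -42.  92.  23.  65.  52.]
```

View pics/s7.png

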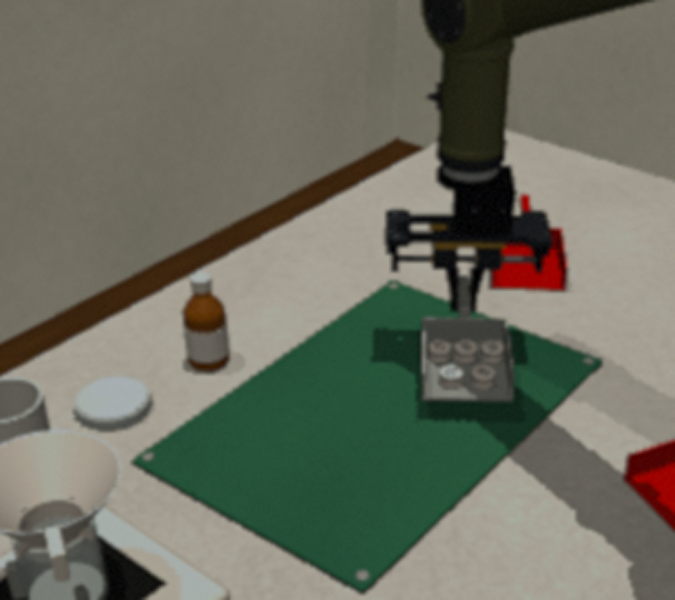

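The scoop is lifted level with all five capsules in it, near (465,360) in the crop. Next I'll tilt the nose up slightly, lift and turn.

Call:
send_rows(xyz=[[-0.0082,0,0.0002],[-0.0082,0,0.0002],[0,0,-0.015],[0,0,-0.03],[0,0,-0.03],[0,0,-0.03],[0,0,-0.03],[0,0,-0.03],[0,0,0],[0,0,0],[0,0,0],[0,0,0],[0,0,0],[0,0,0],[0,0,0],[0,0,0],[0,0,0],[0,0,0],[0,0,0]], rotation=[[0,0.05,0],[0,0.05,0],[0,0,0],[0,0,0],[0,0,0],[0,0,0],[0,0,0],[0,0,0],[0.005,0,-0.05],[0.01,0,-0.1],[0.01,0,-0.1],[0.01,0,-0.1],[0.01,0,-0.1],[0.01,0,-0.1],[0.01,0,-0.1],[0.01,0,-0.1],[0.01,0,-0.1],[0.005,0,-0.058],[0,0,0]], jaw=[0.05,0.05,0.05,0.05,0.05,0.05,0.05,0.05,0.05,0.05,0.05,0.05,0.05,0.05,0.05,0.05,0.05,0.05,0.05])

```text
time_s: 27.65
tool_pos: [0.5702, -0.3761, 0.4056]
tool_rot: [180.0, -5.7, -179.6]
force: [-0.1, -0.4, -2.7]
grip_width: 0.0132
grasp_force: 60.0
```

```bash
cat >> det.py <<'E'
def to(target,Rt=None):
    "shift in tool axes to reach the world TCP target, and rotvec to Rt"
    o=env.get_obs();R=Ro.from_euler('xyz',o['tool_rot'],degrees=True)
    print('shift',np.round(R.inv().apply(np.array(target)-o['tool_pos']),4))
    if Rt is not None: print('rotvec',np.round((R.inv()*Rt).as_rotvec(),4))
    return R
E
python3 -c "
from det import *
st()
R=to([.7378,.2425,.407],Ro.from_euler('xyz',[180,0,180],degrees=True)*Ro.from_rotvec([0,.1,0]))
print(R.as_matrix())"
```

```text
t 27.65 tcp [ 0.5702 -0.3761  0.4056] uv [0.2177 0.6474] rpy [ 179.99   -5.65 -179.65] w 0.0132 F [-0.1 -0.4 -2.7] g 60.0 q [ 64.  33. -53.  74.  27.  90. 105.]
shift [-0.1704  0.6176 -0.0182]
rotvec [-0.0005  0.0014  0.0061]
[[-9.95122801e-01 -6.15191261e-03 -9.84518452e-02]
 [-6.13648982e-03  9.99981066e-01 -4.59465163e-04]
 [ 9.84528077e-02  1.46924487e-04 -9.95141710e-01]]
```

Call:
send_rows(xyz=[[0,0.01,-0.001],[0,0.025,-0.001],[-0.0115,0.0385,-0.001],[-0.0115,0.0385,-0.001],[-0.0115,0.0385,-0.001],[-0.0115,0.0385,-0.001],[-0.0115,0.0385,-0.001],[-0.0115,0.0385,-0.001],[-0.0115,0.0385,-0.001],[-0.0115,0.0385,-0.001],[-0.0115,0.0385,-0.001],[-0.0115,0.0385,-0.001],[-0.0115,0.0385,-0.001],[-0.0115,0.0385,-0.001],[-0.0115,0.0385,-0.001],[-0.0115,0.0385,-0.001],[-0.009,0.027,-0.001],[0,0.0125,-0.001],[0,0.004,0],[0,0,0]], rotation=[[0,0,0],[0,0,0],[0,0,0],[0,0,0],[0,0,0],[0,0,0],[0,0,0],[0,0,0],[0,0,0],[0,0,0],[0,0,0],[0,0,0],[0,0,0],[0,0,0],[0,0,0],[0,0,0],[0,0,0],[0,0,0],[0,0,0],[0,0,0.006]], jaw=[0.05,0.05,0.05,0.05,0.05,0.05,0.05,0.05,0.05,0.05,0.05,0.05,0.05,0.05,0.05,0.05,0.05,0.05,0.05,0.05])

```text
time_s: 29.65
tool_pos: [0.7374, 0.2415, 0.4066]
tool_rot: [-180.0, -5.7, 179.9]
force: [0.4, -0.0, -3.4]
grip_width: 0.0134
grasp_force: 60.0
```

```bash
python3 -c "
from det import *
st()
o=env.get_obs();R=Ro.from_euler('xyz',o['tool_rot'],degrees=True)
print('nose',R.apply([.153,0,.202])+o['tool_pos'])
C=cams()
t=cv2.resize(C['top']['image'][120:240,80:240],None,fx=2.5,fy=2.5,interpolation=cv2.INTER_CUBIC)
s=cv2.resize(C['side']['image'][110:330,60:300],None,fx=400/240,fy=400/240,interpolation=cv2.INTER_CUBIC)
h=max(t.shape[0],s.shape[0]);p=lambda i:cv2.copyMakeBorder(i,0,h-i.shape[0],0,0,cv2.BORDER_CONSTANT)
cv2.imwrite('pics/p8.png',cv2.hconcat([p(t),p(s)]))"
```

```text
t 29.65 tcp [0.7374 0.2415 0.4066] uv [0.7298 0.2636] rpy [-179.97   -5.71  179.95] w 0.0134 F [ 0.4 -0.  -3.4] g 60.0 q [  5.  46. -53.  55.  31.  97.  54.]
nose [0.56504175 0.24161434 0.22082299]
```

View pics/p8.png

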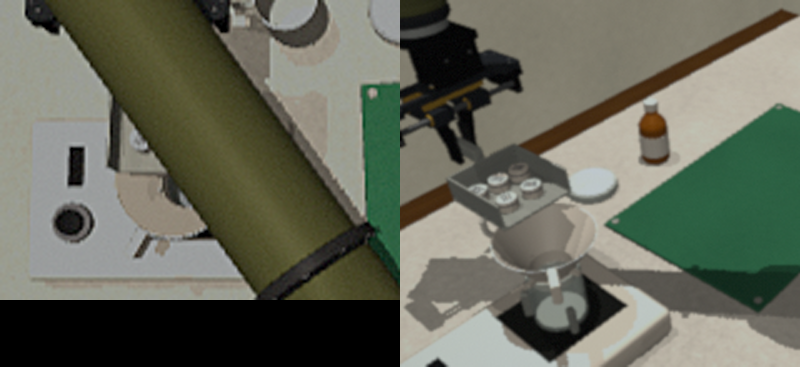

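The scoop is above the funnel with all five capsules in it, at about (510,185) in the right half. I'll now tip it about the nose.

Call:
send_rows(xyz=[[-0.0107,0,0.0065],[-0.0107,0,0.0065],[0.0209,0,-0.0143],[0.0209,0,-0.0143],[0.0209,0,-0.0143],[0.0209,0,-0.0143],[0.0209,0,-0.0143],[0.0103,0,-0.0074],[0.0103,0,-0.0074],[0,0,0]], rotation=[[0,0,0],[0,0,0],[0,-0.1,0],[0,-0.1,0],[0,-0.1,0],[0,-0.1,0],[0,-0.1,0],[0,-0.05,0],[0,-0.05,0],[0,0,0]], jaw=[0.05,0.05,0.05,0.05,0.05,0.05,0.05,0.05,0.05,0.05])

```text
time_s: 30.75
tool_pos: [0.6215, 0.2419, 0.4565]
tool_rot: [-179.9, 28.7, -179.9]
force: [-0.2, 0.2, -2.0]
grip_width: 0.0135
grasp_force: 60.0
```

```bash
cat > look.py <<'E'
from det import *
import sys
st()
o=env.get_obs();R=Ro.from_euler('xyz',o['tool_rot'],degrees=True)
print('nose',R.apply([.153,0,.202])+o['tool_pos'])
c=env.read_camera('side')
cv2.imwrite('pics/'+sys.argv[1],cv2.resize(c['image'][130:330,80:280],None,fx=3,fy=3,interpolation=cv2.INTER_CUBIC))
E
python3 look.py q1.png
```

```text
t 30.75 tcp [0.6215 0.2419 0.4565] uv [0.6387 0.192 ] rpy [-179.91   28.68 -179.94] w 0.0135 F [-0.2  0.2 -2. ] g 60.0 q [ 21.  18. -59.  89.  36.  60.  45.]
nose [0.58425774 0.24153565 0.20580732]
```

Call:
send_rows(xyz=[[0.0082,0,-0.006],[0,0,0],[0.0082,0,-0.006],[0,0,0],[0.0082,0,-0.006],[0,0,0],[0.0082,0,-0.006],[0,0,0],[0.0082,0,-0.006],[0,0,0],[0.0082,0,-0.006],[0,0,0],[0.0082,0,-0.006],[0,0,0],[0,0,0],[0,0,0]], rotation=[[0,-0.04,0],[0,0,0],[0,-0.04,0],[0,0,0],[0,-0.04,0],[0,0,0],[0,-0.04,0],[0,0,0],[0,-0.04,0],[0,0,0],[0,-0.04,0],[0,0,0],[0,-0.04,0],[0,0,0],[0,0,0],[0,0,0]], jaw=[0.05,0.05,0.05,0.05,0.05,0.05,0.05,0.05,0.05,0.05,0.05,0.05,0.05,0.05,0.05,0.05])

```text
time_s: 32.4
tool_pos: [0.5527, 0.2415, 0.4573]
tool_rot: [179.9, 44.6, 179.9]
force: [0.5, -0.5, -2.4]
grip_width: 0.0134
grasp_force: 60.0
```

```bash
python3 look.py q2.png
```

```text
t 32.4 tcp [0.5527 0.2415 0.4573] uv [0.5842 0.15  ] rpy [179.92  44.64 179.9 ] w 0.0134 F [ 0.5 -0.5 -2.4] g 60.0 q [ 27.   0. -60. 104.  35.  41.  38.]
nose [0.58580175 0.24170633 0.20602993]
```

View pics/q2.png

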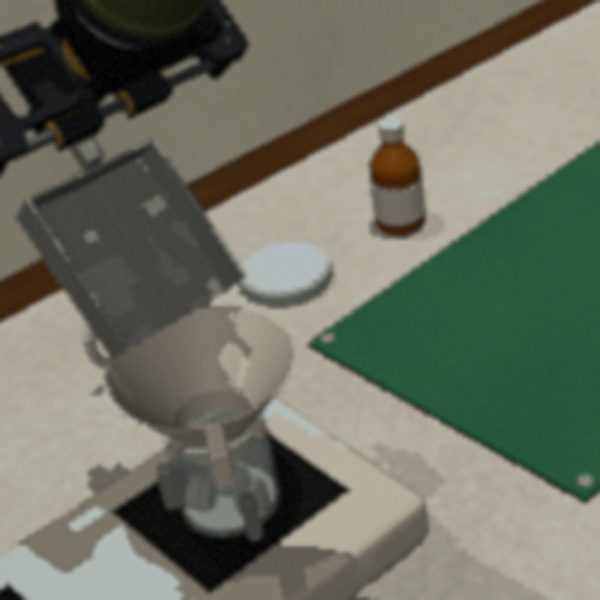

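The scoop looks empty, with only floor glints at (90,235) and (155,205), and the funnel cone looks clear around (215,400). I'll level the scoop and carry it back.

Call:
send_rows(xyz=[[-0.0194,0,0.0163],[-0.0194,0,0.0163],[-0.0194,0,0.0163],[-0.0194,0,0.0163],[-0.0194,0,0.0163],[-0.0194,0,0.0163],[-0.0194,0,0.0163],[-0.0159,0,0.0127],[0,0,-0.02],[0,-0.02,0],[0.005,-0.04,0],[0.01,-0.045,0],[0.01,-0.045,0],[0.01,-0.045,0],[0.01,-0.045,0],[0.01,-0.045,0],[0.01,-0.045,0],[0.01,-0.045,0],[0.01,-0.045,0],[0,0,0]], rotation=[[0,0.1,0],[0,0.1,0],[0,0.1,0],[0,0.1,0],[0,0.1,0],[0,0.1,0],[0,0.1,0],[0,0.08,0],[0,0,0],[0,0,0],[0,0,0],[0,0,0],[0,0,0],[0,0,0],[0,0,0],[0,0,0],[0,0,0],[0,0,0],[0,0,0],[0,0,0]], jaw=[0.05,0.05,0.05,0.05,0.05,0.05,0.05,0.05,0.05,0.05,0.05,0.05,0.05,0.05,0.05,0.05,0.05,0.05,0.05,0.05])

```text
time_s: 34.45
tool_pos: [0.6523, -0.1902, 0.4263]
tool_rot: [-179.7, -0.1, 179.1]
force: [-0.3, -1.4, -2.1]
grip_width: 0.0134
grasp_force: 60.0
```

```bash
python3 -c "
from det import *
st(); to([.588,-.28,.25],Ro.from_euler('xyz',[180,0,180],degrees=True))
C=cams();t,s=C['top'],C['side']
cv2.imwrite('pics/top9.png',t['image']);cv2.imwrite('pics/side9.png',s['image'])
a=cv2.imread('pics/side0.png').astype(int);b=s['image'].astype(int)
# jar region diff in side, funnel interior in top (brightness low-sat pixels)
d=np.abs(a-b).max(2);print('side diff blobs')
n,l,stt,ce=cv2.connectedComponentsWithStats((d[235:325,110:210]>25).astype('uint8'))
print([(list(stt[i]),ce[i].round(0)+[110,235]) for i in range(1,n) if stt[i,4]>8])
a=cv2.imread('pics/top0.png').astype(int);d=np.abs(a-t['image'].astype(int)).max(2)
n,l,stt,ce=cv2.connectedComponentsWithStats((d[155:245,85:205]>25).astype('uint8'))
print([(list(stt[i]),ce[i].round(0)+[85,155]) for i in range(1,n) if stt[i,4]>8])
"
```

```text
t 34.45 tcp [ 0.6523 -0.1902  0.4263] uv [0.3969 0.5515] rpy [-1.7971e+02 -1.0000e-01  1.7910e+02] w 0.0134 F [-0.3 -1.4 -2.1] g 60.0 q [ 52.  32. -57.  75.  27.  87.  86.]
shift [ 0.0625 -0.0899  0.1769]
rotvec [-0.005  -0.0018 -0.0157]
side diff blobs
[([np.int32(92), np.int32(0), np.int32(8), np.int32(10), np.int32(72)], array([206., 239.])), ([np.int32(32), np.int32(53), np.int32(5), np.int32(6), np.int32(15)], array([144., 290.])), ([np.int32(33), np.int32(53), np.int32(21), np.int32(12), np.int32(58)], array([154., 294.])), ([np.int32(56), np.int32(56), np.int32(4), np.int32(10), np.int32(26)], array([167., 296.]))]
[([np.int32(65), np.int32(32), np.int32(14), np.int32(15), np.int32(105)], array([158., 194.]))]
```

Call:
send_rows(xyz=[[0,0,0],[0.0156,-0.0225,0],[0.0156,-0.0225,0],[0.0156,-0.0225,0],[0.0156,-0.0225,0],[0,0,0.0295],[0,0,0.0295],[0,0,0.0295],[0,0,0.0295],[0,0,0.0295],[0,0,0.0295],[0,0,0],[0,0,0],[0,0,0]], rotation=[[-0.003,0,-0.014],[0,0,0],[0,0,0],[0,0,0],[0,0,0],[0,0,0],[0,0,0],[0,0,0],[0,0,0],[0,0,0],[0,0,0],[0,0,0],[0,0,0],[0,0,0]], jaw=[0.05,0.05,0.05,0.05,0.05,0.05,0.05,0.05,0.05,0.05,0.05,0.05,0.05,0.05])

```text
time_s: 35.95
tool_pos: [0.5934, -0.2678, 0.2526]
tool_rot: [179.9, 0.2, -179.1]
force: [0.2, 0.3, -1.1]
grip_width: 0.0135
grasp_force: 60.0
```

```bash
python3 -c "
from det import *
st(); to([.588,-.28,.2135],Ro.from_euler('xyz',[180,0,180],degrees=True))"
```

```text
t 35.95 tcp [ 0.5934 -0.2678  0.2526] uv [0.3028 0.5764] rpy [ 179.85    0.18 -179.14] w 0.0135 F [ 0.2  0.3 -1.1] g 60.0 q [ 62.  36. -54.  91.  30.  69.  92.]
shift [ 0.0057 -0.0122  0.039 ]
rotvec [0.0026 0.0032 0.015 ]
```

Call:
send_rows(xyz=[[0,0,0.015],[0,0,0.015],[0,0,0.006],[0,0,0.0015],[0,0,0],[0,0,0]], rotation=[[0,0.003,0],[0,0,0],[0,0,0],[0,0,0],[0,0,0],[0,0,0]], jaw=[0.05,0.05,0.05,0.05,0.05,0.05])

```text
time_s: 36.55
tool_pos: [0.5918, -0.2684, 0.2131]
tool_rot: [179.8, -0.3, -179.2]
force: [-2.9, 0.7, 4.5]
grip_width: 0.0132
grasp_force: 60.0
```

Call:
send_rows(xyz=[[0,0,0],[0,0,0],[0,0,0],[0,0,0],[0,0,-0.02],[0,0,-0.03],[0,0,-0.04],[0,0,-0.04],[0,0,-0.04],[0,0,-0.04],[0,0,0],[0,0,0],[0,0,0],[0,0,0],[0,0,0]], rotation=[[0,0,0],[0,0,0],[0,0,0],[0,0,0],[0,0,0],[0,0,0],[0,0,0],[0,0,0],[0,0,0],[0,0,0],[0,0,0.117],[0,0,0.117],[0,0,0.117],[0,0,0.117],[0,0,0]], jaw=[0.4,0.4,0.4,0.4,0.4,0.4,0.4,0.4,0.4,0.4,0.4,0.4,0.4,0.4,0.4], newtons=15)

```text
time_s: 38.05
tool_pos: [0.5928, -0.2686, 0.4247]
tool_rot: [179.9, -0.1, 154.0]
force: [0.3, -0.2, 0.7]
grip_width: 0.035
grasp_force: 0.0
```

Call:
send_rows(xyz=[[0.0163,0.0404,0],[0.0163,0.0404,0],[0.0163,0.0404,0],[0.0163,0.0404,0],[0.0163,0.0404,0],[0.0163,0.0404,0],[0.0163,0.0404,0],[0.0163,0.0404,0],[0.0163,0.0404,0],[0.0163,0.0404,0],[0.0163,0.0404,0],[0,0,0],[0,0,0]], rotation=[[0,0,0],[0,0,0],[0,0,0],[0,0,0],[0,0,0],[0,0,0],[0,0,0],[0,0,0],[0,0,0],[0,0,0],[0,0,0],[0,0,0],[0,0,0]], jaw=[0.5,0.5,0.5,0.5,0.5,0.5,0.5,0.5,0.5,0.5,0.5,0.5,0.5])

```text
time_s: 39.35
tool_pos: [0.626, 0.2109, 0.4252]
tool_rot: [179.9, -0.2, 154.3]
force: [0.2, -0.5, 0.1]
grip_width: 0.0432
grasp_force: 0.0
```

```bash
python3 - <<'E'
from det import *
st()
c=env.read_camera('wrist');np.save('wc.npy',dict(c),allow_pickle=True)
cv2.imwrite('pics/wr10.png',c['image'])
def fproj(c,X):
    x=np.array(c['R'])@np.array(X)+c['t'];th=np.arctan2(np.hypot(x[0],x[1]),x[2]);a=np.arctan2(x[1],x[0])
    return c['cx']+c['fx']*th*np.cos(a),c['cy']+c['fy']*th*np.sin(a)
f=np.array([.5598,.2425])
print('axis180',fproj(c,[*f,.18]),'floor',fproj(c,[*f,.049]))
for az in (150,154,158):
    u=np.array([np.cos(np.radians(az)),np.sin(np.radians(az))]);print(az,[np.round(fproj(c,[*(f+r*u),.182]),0) for r in (.066,.097)])
s=env.read_camera('side')
cv2.imwrite('pics/side10.png',s['image'])
t=env.read_camera('top');cv2.imwrite('pics/top10.png',t['image'])
E
```

```text
t 39.35 tcp [0.626  0.2109 0.4252] uv [0.6231 0.2192] rpy [179.85  -0.23 154.32] w 0.0432 F [ 0.2 -0.5  0.1] g 0.0 q [ 19.  30. -58.  78.  25.  85.  27.]
axis180 (np.float64(276.0594751741945), np.float64(120.4873210663768)) floor (np.float64(276.1443289343883), np.float64(120.16711188713957))
150 [array([283.,  27.]), array([287., -12.])]
154 [array([277.,  27.]), array([277., -13.])]
158 [array([270.,  27.]), array([267., -13.])]
```

```bash
python3 - <<'E'
import cv2
w=cv2.imread('pics/wr10.png');s=cv2.imread('pics/side10.png')
R=lambda i,k:cv2.resize(i,k,interpolation=cv2.INTER_CUBIC)
L=R(w[0:240,176:376],(500,600))
r=cv2.vconcat([R(s[235:325,110:210],(300,300)),R(s[150:250,270:370],(300,300))])
cv2.imwrite('pics/last.png',cv2.hconcat([L,r]))
E
```

```text
(no output)
```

View pics/last.png

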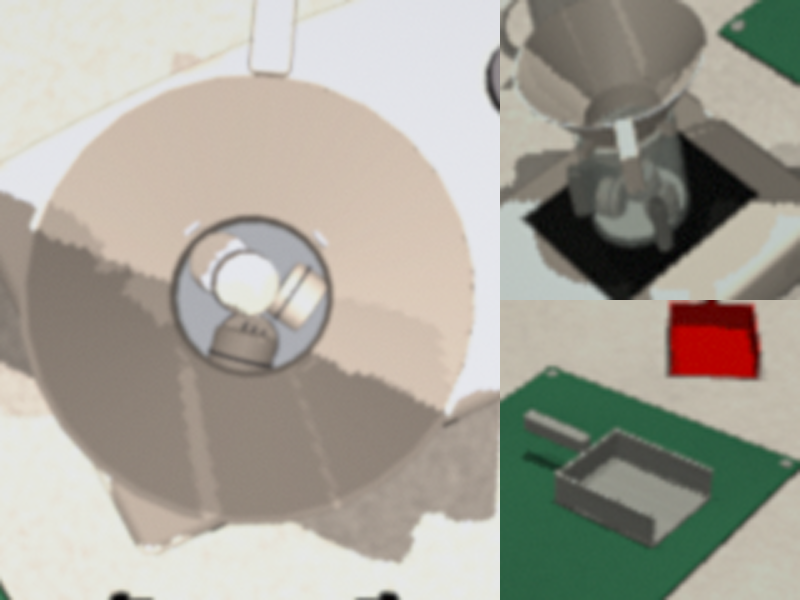

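The jar view shows capsules at crop (245,280), (215,260), (300,297) and (243,343), so at least four are visible and one may be hidden underneath. The funnel cone is empty, and its tab at (272,40) points to an azimuth of about 150°. The scoop lies flat and empty on the board. Next comes the funnel tab.

```bash
python3 - <<'E'
from det import *
c=np.load('wc.npy',allow_pickle=True).item()
for p in [(272,40),(273,73),(272,4)]: 
    X=onz(fray(c,((p[0]+.5)/2.5-.5+176,(p[1]+.5)/2.5-.5)),.182);d=X[:2]-[.5598,.2425];print(X,np.hypot(*d),np.degrees(np.arctan2(d[1],d[0])))
m=onz(fray(c,(176+251/2.5,298/2.5)),.18);print('mouth',m)
st()
to([.488,.284,.334],Ro.from_euler('xyz',[180,0,150],degrees=True))
E
```

```text
[0.49510594 0.2800534  0.182     ] 0.0748036049229944 149.86582856775735
[0.50416675 0.27596631 0.182     ] 0.06492343246849543 148.97089090160196
[0.48507113 0.28492203 0.182     ] 0.0859303958946675 150.41732378678591
mouth [0.55909725 0.24309771 0.18      ]
t 39.5 tcp [0.6273 0.207  0.4247] uv [0.6218 0.2231] rpy [179.94  -0.18 153.86] w 0.0438 F [-0.5  0.4 -0.2] g 0.0 q [ 19.  30. -58.  78.  25.  85.  27.]
shift [0.1587 0.0077 0.0912]
rotvec [ 0.0009 -0.0032  0.0674]
```

Call:
send_rows(xyz=[[0,0,0],[0.0318,-0.0006,0],[0.0318,-0.0006,0],[0.0318,-0.0006,0],[0.0318,-0.0006,0],[0.0318,-0.0006,0],[0,0,0.02],[0,0,0.02],[0,0,0.01],[0,0,0],[0,0,0],[0,0,0],[0,0,0]], rotation=[[0,0,0.0674],[0,0,0],[0,0,0],[0,0,0],[0,0,0],[0,0,0],[0,0,0],[0,0,0],[0,0,0],[0,0,0],[0,0,0],[0,0,0],[0,0,0]], jaw=[0.45,0.45,0.45,0.45,0.45,0.45,0.45,0.45,0.45,0.45,0.45,0.45,0.45], newtons=30)

```text
time_s: 40.8
tool_pos: [0.4876, 0.2858, 0.3759]
tool_rot: [179.9, -0.2, 150.1]
force: [0.3, -1.0, -0.1]
grip_width: 0.0393
grasp_force: 0.0
```

```bash
python3 - <<'E'
from det import *
st()
to([.4876,.2843,.334],Ro.from_euler('xyz',[180,0,150],degrees=True))
E
```

```text
t 40.8 tcp [0.4876 0.2858 0.3759] uv [0.5602 0.0749] rpy [179.85  -0.21 150.09] w 0.0393 F [ 0.3 -1.  -0.1] g 0.0 q [ 20.  19. -63.  96.  17.  76.  14.]
shift [-0.0009 -0.0014  0.0419]
rotvec [ 0.0026 -0.0036  0.0015]
```

Call:
send_rows(xyz=[[0,-0.001,0.015],[0,0,0.02],[0,0,0.007],[0,0,0],[0,0,0],[0,0,0],[0,0,0],[0,0,0],[0,0,0],[0,0,0],[0,0,-0.005],[0,0,-0.01],[0,0,-0.01],[0,0,-0.01],[0,0,-0.02],[0,0,-0.02],[0,0,0]], rotation=[[0,0,0],[0,0,0],[0,0,0],[0,0,0],[0,0,0],[0,0,0],[0,0,0],[0,0,0],[0,0,0],[0,0,0],[0,0,0],[0,0,0],[0,0,0],[0,0,0],[0,0,0],[0,0,0],[0,0,0]], jaw=[0.45,0.45,0.45,0.45,0.05,0.05,0.05,0.05,0.05,0.05,0.05,0.05,0.05,0.05,0.05,0.05,0.05])

```text
time_s: 42.5
tool_pos: [0.4873, 0.2856, 0.4114]
tool_rot: [179.7, -0.1, 150.1]
force: [-0.3, 1.5, -0.5]
grip_width: 0.0116
grasp_force: 30.0
```

```bash
python3 - <<'E'
from det import *
st()
C=cams()
for n in C: cv2.imwrite(f'pics/{n}11.png',C[n]['image'])
c=env.read_camera('wrist');cv2.imwrite('pics/wr11.png',c['image'])
E
```

```text
t 42.5 tcp [0.4873 0.2856 0.4114] uv [0.5599 0.075 ] rpy [ 1.7966e+02 -6.0000e-02  1.5009e+02] w 0.0116 F [-0.3  1.5 -0.5] g 30.0 q [ 21.  17. -64.  93.  15.  79.  15.]
```

Call:
send_rows(xyz=[[-0.0163,-0.033,0],[-0.0163,-0.033,0],[-0.0163,-0.033,0],[-0.0163,-0.033,0],[-0.0163,-0.033,0],[-0.0163,-0.033,0],[-0.0163,-0.033,0],[-0.0163,-0.033,0],[0,0,0.0265],[0,0,0.0265],[0,0,0.0265],[0,0,0.0265],[0,0,0.0265],[0,0,0.0265],[0,0,0],[0,0,0],[0,0,0]], rotation=[[0,0,0],[0,0,0],[0,0,0],[0,0,0],[0,0,0],[0,0,0],[0,0,0],[0,0,0],[0,0,0],[0,0,0],[0,0,0],[0,0,0],[0,0,0],[0,0,0],[0,0,0],[0,0,0],[0,0,0]], jaw=[0.05,0.05,0.05,0.05,0.05,0.05,0.05,0.05,0.05,0.05,0.05,0.05,0.05,0.05,0.05,0.05,0.05])

```text
time_s: 44.35
tool_pos: [0.4684, -0.0085, 0.2493]
tool_rot: [179.9, -0.1, 150.1]
force: [0.0, 0.9, -0.6]
grip_width: 0.012
grasp_force: 30.0
```

```bash
python3 - <<'E'
from det import *
st()
to([.468,-.0085,.230],Ro.from_euler('xyz',[180,0,150],degrees=True))
E
```

```text
t 44.35 tcp [ 0.4684 -0.0085  0.2493] uv [0.3639 0.2951] rpy [ 1.7988e+02 -1.4000e-01  1.5010e+02] w 0.012 F [ 0.   0.9 -0.6] g 30.0 q [ 50.  10. -55. 117.   9.  58.  50.]
shift [ 0.0003 -0.0002  0.0193]
rotvec [ 0.002  -0.0025  0.0017]
```

Call:
send_rows(xyz=[[0,0,0.01],[0,0,0.005],[0,0,0.003],[0,0,0.0015],[0,0,0],[0,0,0]], rotation=[[0,0,0],[0,0,0],[0,0,0],[0,0,0],[0,0,0],[0,0,0]], jaw=[0.05,0.05,0.05,0.05,0.05,0.05])

```text
time_s: 44.95
tool_pos: [0.4676, -0.0083, 0.229]
tool_rot: [180.0, -0.3, 150.1]
force: [-2.8, -0.5, 4.9]
grip_width: 0.0117
grasp_force: 30.0
```

Call:
send_rows(xyz=[[0,0,0],[0,0,0],[0,0,0],[0,0,-0.02],[0,0,-0.04],[0,0,-0.05],[0,0,-0.05],[0.0158,0.03825,0],[0.0158,0.03825,0],[0.0158,0.03825,0],[0.0158,0.03825,0],[0.0158,0.03825,0],[0.0158,0.03825,0],[0.0158,0.03825,0],[0.0158,0.03825,0],[0.0158,0.03825,0],[0.0158,0.03825,0],[0,0,0.03],[0,0,0.03],[0,0,0]], rotation=[[0,0,0],[0,0,0],[0,0,0],[0,0,0],[0,0,0],[0,0,0],[0,0,0],[0,0,0],[0,0,0],[0,0,0],[0,0,0],[0,0,0],[0,0,0],[0,0,0],[0,0,0],[0,0,0],[0,0,0],[0,0,0],[0,0,0],[0,0,0]], jaw=[0.4,0.4,0.4,0.4,0.4,0.4,0.4,0,0,0,0,0,0,0,0,0,0,0,0,0])

```text
time_s: 46.95
tool_pos: [0.5211, 0.4005, 0.3251]
tool_rot: [-179.7, -0.4, 150.1]
force: [0.8, -0.2, -0.4]
grip_width: 0.0003
grasp_force: 0.0
```

```bash
python3 - <<'E'
from det import *
st()
to([.522,.402,.255])
C=cams()
for n in C: cv2.imwrite(f'pics/{n}12.png',C[n]['image'])
t=C['top'];s=C['side']
# funnel mouth: bright blob in each view
for n,c in C.items():
    p=np.array(proj(c,[.54,-.05,.076]));print(n,'funnel predicted',p.round(1))
    w=c['image'][int(p[1])-40:int(p[1])+40,int(p[0])-45:int(p[0])+45]
    h=cv2.cvtColor(w,cv2.COLOR_BGR2HSV);m=(~((h[...,0]>45)&(h[...,0]<90)&(h[...,1]>90))).astype('uint8')
    k,l,q,ce=cv2.connectedComponentsWithStats(m);i=l[40,45] or 1+q[1:,4].argmax();print(q[i],ce[i]+[int(p[0])-45,int(p[1])-40])
print('caps',np.round(caps(t),3))
E
```

```text
t 46.95 tcp [0.5211 0.4005 0.3251] uv [0.6572 0.0052] rpy [-179.67   -0.4   150.15] w 0.0003 F [ 0.8 -0.2 -0.4] g 0.0 q [  2.  34. -59.  86.  29.  77.   1.]
shift [-0.0005  0.0022  0.0701]
top funnel predicted [257.6 200.5]
[  24   18   44   52 1400] [256.93142857 201.03642857]
side funnel predicted [249.9 227.5]
[  20   25   53   48 1706] [251.11664713 232.17233294]
caps []
```

```bash
python3 - <<'E'
import cv2,numpy as np
a=cv2.imread('pics/top0.png').astype(int)
for f in ('top9','top10','top12'):
    b=cv2.imread(f'pics/{f}.png').astype(int);d=np.abs(a-b).max(2)
    n,l,q,ce=cv2.connectedComponentsWithStats((d[60:330,0:400]>22).astype('uint8'))
    print(f,[(list(map(int,q[i]+[0,60,0,0,0]))) for i in range(1,n) if q[i,4]>12])
    print(f,'jar px means')
g=cv2.imread('pics/top12.png',0)
print('\n'.join(''.join(f'{v//10:3d}' for v in r) for r in g[178:212:1,136:172]))
E
```

```text
top9 [[261, 77, 139, 253, 21344], [235, 163, 9, 10, 71], [150, 187, 14, 15, 114], [258, 196, 9, 10, 66], [232, 198, 9, 10, 69], [240, 222, 10, 10, 71]]
top9 jar px means
top10 [[52, 85, 227, 245, 19844], [235, 163, 9, 10, 68], [263, 165, 9, 10, 72], [304, 173, 62, 69, 1122], [258, 196, 10, 10, 70], [232, 198, 9, 10, 70], [240, 222, 10, 10, 71], [292, 278, 108, 52, 2217]]
top10 jar px means
top12 [[0, 163, 272, 167, 21701], [235, 163, 9, 10, 70], [263, 165, 9, 10, 71], [311, 173, 55, 69, 944], [232, 178, 49, 53, 1502], [304, 211, 16, 25, 147], [292, 278, 108, 52, 2191]]
top12 jar px means
 14 14 15 15 15 12  0  1  1  1  2  1  1  1  2  2  1  2  1  1  1  1  1  1  1  1  1  1  2  2  1  1  2  2  1  1
 14 14 15 15 15 12  0  2  2  2  2  2  1  2  2  2  1  1  0  2  1  1  2  2  2  1  2  2  2  2  2  1  2  2  2  2
 14 15 15 15 15 12  0  1  2  1  2  2  1  2  1  1  1  3  3  3  2  1  1  1  2  1  2  2  1  2  2  2  2  1  2  2
 15 14 15 15 15 12  0  2  2  2  2  1  1  1  6 10 10  8  7  8  9 10 10  3  0  0  2  2  2  2  2  1  2  2  2  2
 15 14 14 14 15 12  0  2  2  1  2  2  6 10  8  9  9  8  6  7  8  9  9
[... 2500 characters left out ...]
9 11 12 12 10  8  8  7  6  5  7  8  4  2  1  1
 15 15 15 15 15  3  1  1  1  1  3  1  1  2  1  1  3  3  6  6  3  3  7  8  8  7  6  5  4  4  6  2  2  1  2  2
 13 13 15 15 16  1  1  2  1  2  2  1  2  1  1  1  1  3 11 11 12  2  3  3  2  4  4  2  3  3  2  0  2  1  2  1
 12 12 13 14 16  0  1  2  2  2  2  2  2  2  1  2  1  5 13 13 13  3  3  3  3  1  1  1  1  1  1  2  2  2  2  2
 12 12 11 12 14  0  2  2  2  2  1  2  2  3  2  2  1  5 14 15 13  2  3  4  2  1  1  2  2  1  1  1  1  2  1  1
 12 12 12 12 13  0  1  2  2  2  2  1  1  2  2  1  2  3 10 11 10  3  4  4  2  1  2  2  2  2  2  2  2  2  0  1
 12 12 12 12 13  0  1  2  1  2  2  2  2  2  1  2  2  1  1  2  2  2  2  3  2  2  1  1  0  1  2  1  1  1  1  2
```

Call:
send_rows(xyz=[[0,0.0015,0.03],[0,0,0.03],[0,0,0.01],[0,0,0.008],[0,0,0.006],[0,0,0.0025],[0,0,0],[0,0,0]], rotation=[[0,0,0],[0,0,0],[0,0,0],[0,0,0],[0,0,0],[0,0,0],[0,0,0],[0,0,0]], jaw=[0,0,0,0,0,0,0,0])

```text
time_s: 47.85
tool_pos: [0.5228, 0.4032, 0.2448]
tool_rot: [179.8, -0.2, 150.1]
force: [0.1, -2.2, 3.9]
grip_width: 0.0003
grasp_force: 2.1
```

Call:
send_rows(xyz=[[0,0,0],[0,0,0.003],[0,0,0.003],[0,0,0],[0,0,0]], rotation=[[0,0,0],[0,0,0],[0,0,0],[0,0,0],[0,0,0]], jaw=[0,0,0,0,0])

```text
time_s: 48.35
tool_pos: [0.5226, 0.4037, 0.2432]
tool_rot: [179.9, -0.0, 150.1]
force: [-4.9, -9.7, 30.5]
grip_width: 0.001
grasp_force: 15.1
```

Call:
send_rows(xyz=[[0,0,-0.006],[0,0,0],[0,0,0]], rotation=[[0,0,0],[0,0,0],[0,0,0]], jaw=[0,0,0])

```text
time_s: 48.65
tool_pos: [0.5228, 0.4033, 0.2442]
tool_rot: [179.8, -0.2, 150.1]
force: [2.4, 0.1, 4.5]
grip_width: 0.0002
grasp_force: 2.3
```

Call:
send_rows(xyz=[[0,0,-0.003],[0,0,0],[0,0,0]], rotation=[[0,0,0],[0,0,0],[0,0,0]], jaw=[0,0,0])

```text
time_s: 48.95
tool_pos: [0.5224, 0.4032, 0.2463]
tool_rot: [179.9, -0.2, 150.1]
force: [2.0, 1.5, 3.4]
grip_width: 0.0005
grasp_force: 1.7
```

Call:
send_rows(xyz=[[0,0,-0.003],[0,0,0],[0,0,0]], rotation=[[0,0,0],[0,0,0],[0,0,0]], jaw=[0,0,0])

```text
time_s: 49.25
tool_pos: [0.522, 0.403, 0.249]
tool_rot: [180.0, -0.3, 150.1]
force: [1.6, 0.5, 1.3]
grip_width: 0.0005
grasp_force: 0.9
```

Call:
send_rows(xyz=[[0,0,-0.003],[0,0,0],[0,0,0]], rotation=[[0,0,0],[0,0,0],[0,0,0]], jaw=[0,0,0])

```text
time_s: 49.55
tool_pos: [0.522, 0.4029, 0.252]
tool_rot: [180.0, -0.3, 150.1]
force: [0.4, 0.2, -0.3]
grip_width: 0.0006
grasp_force: 0.0
```

Call:
send_rows(xyz=[[0,0,-0.03],[0,0,-0.04],[0,0,-0.04],[0,0,-0.04],[0,0,0],[0,0,0],[0,0,0]], rotation=[[0,0,0],[0,0,0],[0,0,0],[0,0,0],[0,0,0],[0,0,0],[0,0,0]], jaw=[0,0,0,0,0,0,0])

```text
time_s: 50.25
tool_pos: [0.5226, 0.4021, 0.4008]
tool_rot: [-179.9, -0.3, 150.1]
force: [-0.5, 0.7, -1.0]
grip_width: 0.0006
grasp_force: 0.0
```

```bash
python3 - <<'E'
from det import *
st()
C=cams()
for n,x0 in (('top',215),('side',215)):
    a=cv2.imread(f'pics/{n}12.png').astype(int);d=np.abs(a-C[n]['image'].astype(int)).max(2)
    k,l,q,ce=cv2.connectedComponentsWithStats((d[130:300,x0:400]>25).astype('uint8'));print(n,[list(map(int,q[i]+[x0,130,0,0,0])) for i in range(1,k) if q[i,4]>6])
# funnel spout/mouth outline vs prediction (upright): mouth ellipse in side
s=C['side'];pts=np.array([proj(s,[.54+.066*np.cos(a),-.05+.066*np.sin(a),.076]) for a in np.linspace(0,6.28,60)]);print('pred mouth bbox',pts.min(0).round(1),pts.max(0).round(1))
t=C['top'];pts=np.array([proj(t,[.54+.066*np.cos(a),-.05+.066*np.sin(a),.076]) for a in np.linspace(0,6.28,60)]);print('top pred',pts.min(0).round(1),pts.max(0).round(1))
E
```

```text
t 50.25 tcp [0.5226 0.4021 0.4008] uv [0.6594 0.0049] rpy [-179.94   -0.27  150.1 ] w 0.0006 F [-0.5  0.7 -1. ] g 0.0 q [  2.  31. -60.  80.  27.  84.   2.]
top [[215, 251, 42, 31, 234], [251, 289, 5, 8, 22]]
side [[373, 130, 27, 80, 508], [282, 290, 42, 10, 181]]
pred mouth bbox [224.4 212.6] [275.3 243.8]
top pred [235.6 178.6] [279.7 222.5]
```

```bash
python3 -c "
from cell import env
print(env.sign_off())"
```

```text
the job is handed in; nothing more can be done
None
```

I handed the job in at about 50 s of the 200 s allowed: the five capsules were tipped from the scoop into the jar, the scoop and funnel are standing on the board, and the button was pressed fully down and came back up. I could only make out four capsules in the jar picture; the funnel looked empty and I found none elsewhere, so I take the fifth to be hidden underneath. The hand-in did not report a result.

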